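# Slide the brass blank out over the ledge for sawing

### The arm

A 7-joint arm with a two-finger parallel gripper is mounted at the origin on the work surface. World frame = base frame: x ahead of the robot, y to its left, z up, the work surface at z = 0. Lengths are in m, angles in rad, forces in N, time in s.
With the tool pointing down it reaches from about 0.425 to 0.875 m from the base axis. Payload 9.9 kg.
Tool frame: the origin (TCP) lies midway between the tips of the shut fingers; the grasp point (between the pads) lies 19 mm behind it (grasp_offset is the distance from the TCP to the grasp point, in m); z points along the fingers, y is the line along which they close (so a half turn about z gives the same grasp; the last joint's range is limited). The gripper opens to 85 mm and grips with 20 to 120 N. Pads are 22 mm wide; open, the fingers measure 114 mm over their backs; the gripper's body (76 mm by 85 mm) begins 54 mm behind the grasp point. The pads swing forward as they close: fully open they stand 13 mm farther back than shut.
Start: joints at [-1.247, 0.576, 0.025, 1.437, -0.015, 1.129, -0.057], TCP at [0.268, 0.62, 0.231] pointing down, gripper open.
Joint ranges: [-2.76, 2.76], [-0.34, 2.15], [-1.52, 1.57], [0.19, 2.46], [-1.09, 4.23], [0.17, 1.99], [-2.82, 2.82]. Speed limits (rad/s): [2.22, 2.22, 3.01, 3.01, 3.14, 3.14, 3.14].

### API

Orientations are given as a unit quaternion [x, y, z, w].
In Python, from station import * gives the robot as it stands. The module is installed in compiled form; this text tells all that it offers.
- The arm moves only by the tool move_arm, never from a script. Its argument "targets" is a list of rows, each a list of 6 numbers: the shift along the tool's x, y, z in units of 75 cm (1.0 is 75 cm), then the turn, a rotation vector about the tool's x, y, z in units of 180 degrees (1.0 is 180 degrees). In form: [[tx, ty, tz, wx, wy, wz], ...]. A call has 1 to 12 rows; each row is the pose to reach, as a shift and turn from the pose commanded when the call began, along the tool's axes at that moment, turning the shorter way round; what a row does not reach only later rows make up. A row lasts 1/10 s, in which the tool goes at most 50 mm and 8.59 degrees, less where a joint would pass 70% of its speed; a pose out of reach is approached as far as the arm can. A call with a number of a shift or a turn outside -1 to 1 is refused whole. A call with a gripper value outside its range is refused whole. "grip" is the closure, from -1 (fully open) to 1 (shut), set as the call begins (left out, the last holds). The fingers move at their own pace and stop on an object; "squeeze" is the grip in N (left out, the last holds). Time passes only in rows, so rows that repeat a pose let the fingers close. It gives the time, the measured TCP pose, the force, the opening and the grip force at its end, in the units of the state.
- read_state(): the state, without advancing time (a new reading comes with each control period).
- capture(name): name is "side" or "top" or "wrist"; returns the picture (384x512x3 uint8, blue, green, red); there is no depth.
- camera_model(name): a dict with "fx", "fy", "cx", "cy" (pixels), "position" and "orientation" of the camera in the world. Camera axes: x right, y up, looking along -z (the intrinsics and any distortion apply to the point x, -y, -z); pixel columns grow to the right and rows downward; lengths in m; the calibration is good to about 2 mm. The wrist camera is an equidistant fisheye: a pixel r from the principal point sees the ray r / f radians off the axis. A picture is of the moment at which its call begins: read the wrist's pose just before it. camera_model takes no time and is no camera call; for the wrist camera it gives the pose at the moment of the call.
- hand_in(): hands the job in; it is judged then, once.
The state is a dict: "time": time; "joint_pos": joint angles; "qd": joint speeds; "joint_torque": joint torques, N m; "tool_pos": TCP position; "ee_rot": TCP orientation; "force": force on the tool from outside, world axes, zero at the start; "ft_torque": the same for the moment, N m; "width": opening from 0.0 (shut) to 1.0 (fully open); "gripper_force": force on a finger pad.
Only numpy, scipy, OpenCV 4.12 (cv2) and the standard library are available. Lean on these libraries where they do the work, as an engineer would, in place of code of your own. Each camera call takes 0.05 s, during which the arm holds its last target. There are 200 camera calls.

### The job

Get the brass blank on the steel ledge ready for sawing, by pushing only, without picking it up: push it flat against the fence and along the ledge until its front end hangs out over the ledge's free end and the dark line scribed across it lies directly above that end edge. Leave the blank lying flat and at rest with its long side square against the fence, and do not disturb anything else on the bench.

Things in the scene. Friction and masses are not known exactly. Their poses are not given: they have to be found in the camera images.
- ledge: Fixed ledge: wooden block with a steel top, 110 mm (x) by 340 mm (y), top 50 mm above the bench. Origin: centre of its underside, z up. A dark steel fence, 10 mm thick, 12 mm high above the top, runs along its whole +x (far) side; the fence's inner face is at x = +45 mm. Near side and both ends are open. The free end to overhang is the +y end (robot's left), y = +170 mm. Its place and yaw vary.
- lip (a point): Middle of the ledge's free (+y) end edge, at top height: ledge x 0, y +170 mm, z +50 mm; axes as the ledge.
- blank: The plate to push: loose flat brass, 60 mm (x) by 100 mm (y), 5 mm thick, about 0.25 kg, lying on the ledge a little off the fence and slightly turned. Origin: centre of its underside; its +y end is the front, towards the ledge's free end. Against the fence its origin is at ledge x = +15 mm. It slides with 1 to 3 N. It tips off if more than half of it hangs out.
- scribe (a point): Middle of the thin dark line scribed straight across the blank's top face, 30 mm from its front (+y) end (blank x 0, y +20 mm, z +5 mm); axes as the blank. When it lies above the free end edge, 30 mm of the blank hang out.
- tin: Bystander: small round closed metal tin, 34 mm across, 20 mm high, standing on the ledge near its other (-y) end, behind the blank. Origin at the centre of its underside. Leave it alone.
- tin_big: Bystander: round closed metal tin, 54 mm across, 24 mm high, on the bench near the ledge's free end. Origin at the centre of its underside.
- punch: Bystander: steel doming punch, 20 mm across, 62 mm high, standing upright on the bench beyond the ledge's free end. Origin at the centre of its foot.
- small_blank: Bystander: smaller brass plate 40 x 55 x 5 mm, lying flat on the bench (not on the ledge), on the robot's side of the ledge. Origin at the centre of its underside.
- dome_block: Bystander: steel cube 55 x 55 x 50 mm with dark round dimples, on the bench behind the fence. Origin at the centre of its underside.
- hammer: Bystander: hammer lying on the bench to the robot's right.
- flask: Bystander: conical glass flask, 88 mm across, 130 mm high, at the back left of the bench. Origin at the centre of its underside.
Not all that is in view belongs to the job. What is shaped like the blank but pink is not meant.

How it is judged:
By the outcome, as a careful person would: the job done as asked, in the order asked, and still so for the second after the job is handed in, with the robot touching nothing.
It also fails if it takes over 48 s, if anything falls off the work surface, if the arm or the gripper's body presses on something with over 40 N, if the wrist force passes 120 N, or if a joint passes its speed limit or range.

## Working session

There is one attempt and no reset: what is moved stays moved. The work goes in short steps, Python scripts to look and compute and a tool call to move; the robot and the scene stay as the last step left them, time stands still between calls to the robot, and variables do not carry over. Pictures are saved under pics/ and viewed, at most 10 in all, crops included, and the job is handed in when it is done.

Besides the shell and the picture viewer there is one more tool, called after "Call:" as a command line: name --pt "numbers of a row" for each row, then --argument value for the rest. move_arm: Moves the arm, as the interface text tells. Shifts and turns lie within -1 to 1; 1 stands for 75 cm of shift or 180 degrees of turn. Its arguments: {"type":"object","properties":{"targets":{"type":"array"},"grip":{"type":"number"},"squeeze":{"type":"number"}},"required":["targets"]}

```bash
mkdir -p pics; cat > h.py <<'E'
from station import *
import numpy as np, cv2
from scipy.spatial.transform import Rotation as R
def ray(m,u,v,fish=False):
    a=(u-m['cx'])/m['fx']; b=(v-m['cy'])/m['fy']
    if fish:
        r=np.hypot(a,b); s=np.sin(r)/r if r>1e-9 else 1; d=np.array([a*s,-b*s,-np.cos(r)])
    else: d=np.array([a,-b,-1.])
    return R.from_quat(m['orientation']).apply(d)
def onz(m,u,v,z,fish=False):
    d=ray(m,u,v,fish); p=np.array(m['position']); return p+d*(z-p[2])/d[2]
def proj(m,P):
    q=R.from_quat(m['orientation']).inv().apply(np.array(P)-m['position'])
    return m['cx']-m['fx']*q[0]/q[2], m['cy']+m['fy']*q[1]/q[2]
E
python3 - <<'E'
from h import *
for n in ('top','side'):
    im=capture(n); cv2.imwrite(f'pics/{n}0.png',im); print(n,camera_model(n))
s=read_state(); print(s)
E
```

```text
top {'fx': 382.43022382835034, 'fy': 382.43022382835034, 'cx': 256.0831364247514, 'cy': 188.82670668667942, 'position': array([ 0.36143312, -0.03778329,  1.22852152]), 'orientation': array([-0.05809677,  0.04388716,  0.71230043, -0.69808794])}
side {'fx': 472.47599951132094, 'fy': 472.47599951132094, 'cx': 257.2506386358662, 'cy': 189.69900276043572, 'position': array([ 0.09171946, -1.17737332,  0.76860602]), 'orientation': array([ 0.4876359 , -0.08988612, -0.16302461,  0.85296816])}
{'time': 0.1, 'joint_pos': array([-1.24679033,  0.57646966,  0.02484509,  1.43782607, -0.01500588,
        1.12900392, -0.05646947]), 'qd': array([-0.00016875, -0.003173  , -0.00164608, -0.00323244,  0.00244714,
        0.0001227 ,  0.00048394]), 'joint_torque': array([ 6.62932056e-03, -7.67300463e+01,  2.25799374e+00, -2.86608338e+01,
        1.58439553e-02,  8.61307955e-03,  2.71749716e-07]), 'tool_pos': array([0.26753059, 0.61927331, 0.23051357]), 'ee_rot': array([ 2.02462402e-01,  9.79289741e-01, -7.51924376e-04, -1.18706502e-04]), 'force': array([ 0.6790738 , -0.53459141, -0.51562495]), 'ft_torque': array([-0.0231043 , -0.03506101,  0.03668125]), 'gripper_force': 0.0, 'width': 0.9965801813103731}
```

View pics/top0.png

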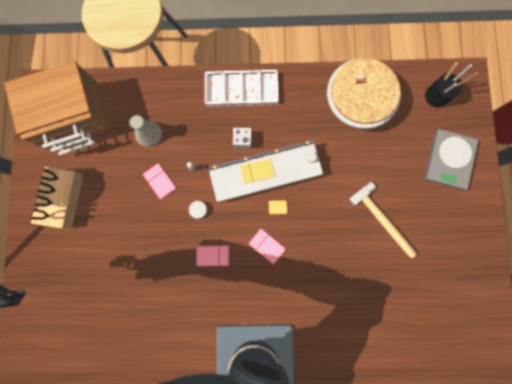

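View pics/side0.png

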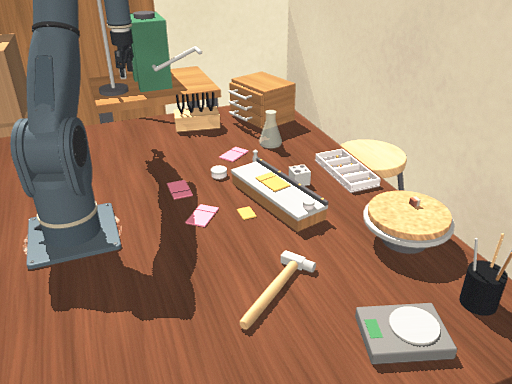

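The top view shows the ledge (corners near (209,169), (322,177)), and the yellow blank with its scribe at (258,171). The tin is at (311,155), the punch at (192,166), the big tin at (198,210), the small blank at (278,208) and the dome block at (242,137).

The candidates for the blank are the yellow plate at (258,171), the yellow plate at (278,208), and the pink ones at (159,181), (267,246) and (212,256). The one at (258,171) fits: it is brass, on the ledge and scribed. I'll confirm it in a crop.

```bash
cat > meas.py <<'E'
from h import *
def quad(mask):
    cs,_=cv2.findContours(mask,cv2.RETR_EXTERNAL,cv2.CHAIN_APPROX_NONE)
    c=max(cs,key=cv2.contourArea); return c
def masks(im):
    hsv=cv2.cvtColor(im,cv2.COLOR_BGR2HSV)
    y=cv2.inRange(hsv,(15,100,120),(35,255,255))
    w=cv2.inRange(hsv,(0,0,140),(180,50,255))
    return y,w
E
python3 - <<'E'
from meas import *
im=capture('top'); m=camera_model('top')
y,w=masks(im)
roi=np.zeros_like(y); roi[135:208,203:330]=255
y1=y&roi; y1[195:]=0
c=quad(y1); 
P=np.array([onz(m,u,v,.055)[:2] for u,v in c[:,0]],np.float32)
print('blank',cv2.minAreaRect(P), 'px',cv2.minAreaRect(c))
wy=(w|y)&roi; wy=cv2.morphologyEx(wy,cv2.MORPH_CLOSE,np.ones((3,3)))
c2=quad(wy); P2=np.array([onz(m,u,v,.05)[:2] for u,v in c2[:,0]],np.float32)
print('ledge',cv2.minAreaRect(P2),cv2.boxPoints(cv2.minAreaRect(P2)))
v=cv2.resize(im[125:225,180:335],None,fx=5,fy=5,interpolation=cv2.INTER_CUBIC)
for cc,col in((c,(0,0,255)),(c2,(0,255,0))):
    cv2.polylines(v,[((cc-[180,125])*5+2).astype(int)],True,col,1)
cv2.imwrite('pics/crop1.png',v)
E
```

```text
blank ((0.5894452929496765, -0.02014010399580002), (0.055462807416915894, 0.09534937143325806), 12.958817481994629) px ((257.176513671875, 170.7058868408203), (17.46256446838379, 30.55948829650879), 75.96376037597656)
ledge ((0.5906797647476196, -0.04566723108291626), (0.11598122119903564, 0.34319281578063965), 13.457524299621582) [[ 0.49434674  0.10772178]
 [ 0.5742161  -0.2260479 ]
 [ 0.6870128  -0.19905624]
 [ 0.6071434   0.13471344]]
```

View pics/crop1.png

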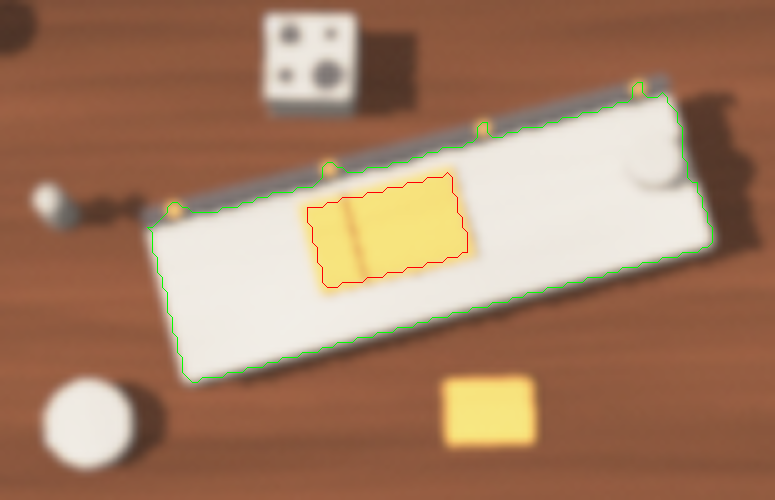

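```bash
cat >> meas.py <<'E'
def fit(P):
    vx,vy,x,y=cv2.fitLine(np.array(P,np.float32),cv2.DIST_HUBER,0,.001,.001).ravel()
    return np.array([vx,vy]),np.array([x,y])
def toolmove(target,yaw_y=None,s=None):
    s=s or read_state(); r=R.from_quat(s['ee_rot'])
    t=r.inv().apply(np.array(target)-s['tool_pos'])/.75
    out=list(np.round(t,4))
    if yaw_y is not None:
        ty=np.array([yaw_y[0],yaw_y[1],0]); tz=np.array([0,0,-1.]); tx=np.cross(ty,tz)
        w=(r.inv()*R.from_matrix(np.c_[tx,ty,tz])).as_rotvec()/np.pi; out+=list(np.round(w,4))
    return out
E
python3 - <<'E'
from meas import *
im=capture('top'); m=camera_model('top'); y,w=masks(im)
roi=np.zeros_like(y); roi[135:208,203:330]=255
wy=cv2.morphologyEx((w|y)&roi,cv2.MORPH_CLOSE,np.ones((3,3)))
P=np.array([onz(m,u,v,.05)[:2] for u,v in quad(wy)[:,0]])
n0=np.array([.972,.233]); y0=np.array([-.233,.972]); c0=np.array([.585,-.045])
a=(P-c0)@n0; b=(P-c0)@y0
near=P[(a<-.035)&(abs(b)<.15)]; free=P[(b>.15)&(abs(a)<.04)]; back=P[(b<-.15)&(abs(a)<.035)]
d,p=fit(near); d*=np.sign(d[1]); e=np.array([d[1],-d[0]])
df,pf=fit(free); print('yaw',np.degrees(np.arctan2(d[1],d[0])), 'free',np.degrees(np.arctan2(df[1],df[0])))
fy=np.median((free-p)@d); by=np.median((back-p)@d); print('len',fy-by)
# ledge frame: near edge x=-.055, free y=.17 ; use mid of length
O=p+e*.055+d*((fy+by)/2); print('O',O,'d',d,'e',e)
np.savez('L.npz',O=O,d=d,e=e)
y[195:]=0
B=np.array([onz(m,u,v,.055)[:2] for u,v in quad(y&roi)[:,0]])-O
B=np.c_[B@e,B@d]; r=cv2.minAreaRect(B.astype(np.float32)); print('blank L',r,'\n',cv2.boxPoints(r))
for n,(u,v),z in (('tin',(311,155),.07),('punch',(191,165),.06),('bigtin',(198,210),.024),('small',(278,208),.005)):
    q=onz(m,u,v,z)[:2]-O; print(n,q@e,q@d)
T=O+e*-.07; print(toolmove([*T,.16],d), toolmove([T[0],T[1],.23],d),T)
E
```

```text
yaw 103.68248 free 14.121006
len 0.33997494537949935
O [ 0.58967554 -0.04520178] d [-0.23654103  0.9716215 ] e [0.9716215  0.23654103]
blank L ((0.005704406648874283, 0.02440493181347847), (0.09534935653209686, 0.05546281114220619), 89.2763442993164) 
 [[-0.02262691 -0.0229157 ]
 [ 0.03283148 -0.02361619]
 [ 0.03403573  0.07172556]
 [-0.02142267  0.07242605]]
tin 0.007467925607414362 -0.14855680625792683
punch 0.07575885802704153 0.21988258358325347
bigtin -0.06241567820365651 0.2368280198999104
small -0.11968215318365338 -0.010700790656260842
[np.float64(-0.6711), np.float64(-0.6994), np.float64(0.0951), np.float64(-0.0003), np.float64(-0.0001), np.float64(-0.2058)] [np.float64(-0.6711), np.float64(-0.6994), np.float64(0.0018), np.float64(-0.0003), np.float64(-0.0001), np.float64(-0.2058)] [ 0.52166204 -0.06175965]
```

Call:
move_arm --pt "-0.671 -0.699 0.0 0 0 -0.206" --pt "-0.671 -0.699 0.0 0 0 -0.206" --pt "-0.671 -0.699 0.0 0 0 -0.206" --pt "-0.671 -0.699 0.0 0 0 -0.206" --pt "-0.671 -0.699 0.0 0 0 -0.206" --pt "-0.671 -0.699 0.0 0 0 -0.206" --pt "-0.671 -0.699 0.0 0 0 -0.206" --pt "-0.671 -0.699 0.0 0 0 -0.206" --pt "-0.671 -0.699 0.0 0 0 -0.206" --pt "-0.671 -0.699 0.0 0 0 -0.206" --pt "-0.671 -0.699 0.0 0 0 -0.206" --pt "-0.671 -0.699 0.0 0 0 -0.206" --grip 1

```text
time: 1.4
tool_pos: [0.4778, 0.0555, 0.2315]
ee_rot: [-0.119, 0.993, 0.0, 0.0]
force: [0.4, 0.9, -0.3]
width: -0.0
gripper_force: 0.0
```

Call:
move_arm --pt "-0.02 -0.165 0.095 0 0 0" --pt "-0.02 -0.165 0.095 0 0 0" --pt "-0.02 -0.165 0.095 0 0 0" --pt "-0.02 -0.165 0.095 0 0 0" --pt "-0.02 -0.165 0.095 0 0 0" --pt "-0.02 -0.165 0.095 0 0 0"

```text
time: 2.0
tool_pos: [0.5214, -0.058, 0.1604]
ee_rot: [-0.12, 0.993, 0.0, 0.0]
force: [0.4, -0.1, 0.6]
width: -0.002
gripper_force: 0.0
```

```bash
python3 - <<'E'
from meas import *
L=np.load('L.npz'); O,d,e=L['O'],L['d'],L['e']
m=camera_model('wrist'); s=read_state(); im=capture('wrist'); cv2.imwrite('pics/w1.png',im); np.savez('w1.npz',**m)
q=s['tool_pos'][:2]-O; print(q@e,q@d,s['tool_pos'],s['ee_rot'],s['force'],m)
E
```

```text
-0.06936650606695789 0.003706385658529472 [ 0.52140084 -0.0580086   0.16042471] [-1.19982229e-01  9.92775982e-01  2.78305824e-04  1.91694935e-04] [ 0.37325964 -0.14590054  0.59296118] {'fx': 297.3186396354542, 'fy': 297.3186396354542, 'cx': 256.94098727872137, 'cy': 191.71475004654764, 'position': array([ 0.45612693, -0.07348059,  0.30296132]), 'orientation': array([-0.08224656, -0.10563007,  0.77972741,  0.61163957])}
```

View pics/w1.png

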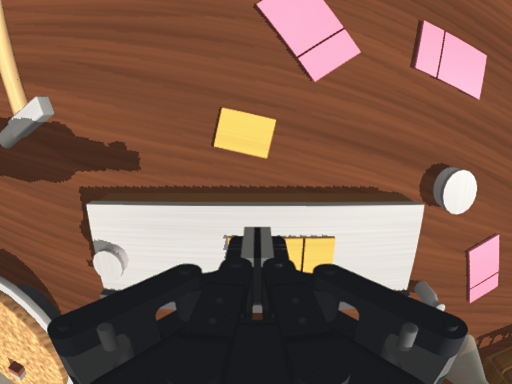

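The wrist view shows the ledge's near edge running from (87,204) to (424,205). The blank's front-near corner is at (335,237), its rear-near corner at about (227,237) and the scribe at (303,255). The fingertips are at (258,230). I'll cast these points and compare them with the top-view results.

```bash
python3 - <<'E'
from meas import *
L=np.load('L.npz'); O,d,e=L['O'],L['d'],L['e']
m=dict(np.load('w1.npz'))
f=lambda u,v,z:[round(float(k)*1000,1) for k in((onz(m,u,v,z,True)[:2]-O)@e,(onz(m,u,v,z,True)[:2]-O)@d)]
for n,u,v,z in(('nearback',87.5,204,.05),('nearfree',424,205,.05),('freelow',410,290,.05),('bfront',335,237,.055),('bfront far',332,272,.055),('brear',227,237,.055),('scribe',303,255,.055)): print(n,f(u,v,z))
E
```

```text
nearback [-53.8, -165.8]
nearfree [-53.3, 172.2]
freelow [48.2, 177.7]
bfront [-24.5, 77.4]
bfront far [13.6, 78.4]
brear [-25.3, -22.8]
scribe [-6.4, 48.0]
```

Call:
move_arm --pt "-0.032 0.03 0.04 0 0 0" --pt "-0.032 0.03 0.09 0 0 0" --pt "-0.032 0.03 0.12 0 0 0" --pt "-0.032 0.03 0.135 0 0 0" --pt "-0.032 0.03 0.14 0 0 0" --pt "-0.032 0.03 0.1435 0 0 0" --pt "-0.032 0.03 0.1435 0 0 0"

```text
time: 2.75
tool_pos: [0.5399, -0.0315, 0.0533]
ee_rot: [-0.119, 0.993, -0.0, 0.001]
force: [-0.1, -0.1, 0.5]
width: 0.002
gripper_force: 0.0
```

```bash
cat >> meas.py <<'E'
L=np.load('L.npz'); O,d,e=L['O'],L['d'],L['e']
def look(name=None):
    m=camera_model('wrist'); s=read_state(); im=capture('wrist')
    if name: cv2.imwrite(f'pics/{name}.png',im)
    q=s['tool_pos'][:2]-O; print('tcp L mm',np.round([q@e*1e3,q@d*1e3,s['tool_pos'][2]*1e3],1),'F',np.round(s['force'],1))
    return m,im
E
python3 - <<'E'
from meas import *
look('w2')
E
```

```text
tcp L mm [-45.1  25.1  53.3] F [-0.1 -0.1  0.5]
```

View pics/w2.png

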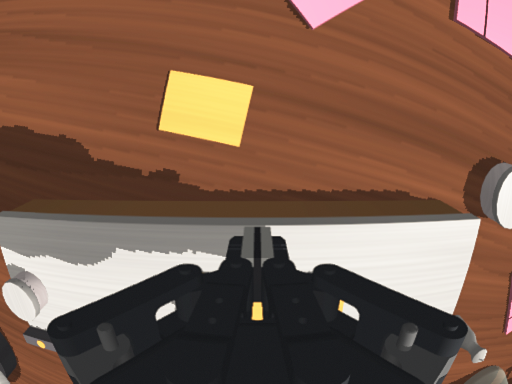

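Call:
move_arm --pt "-0.005 0 0.001 0 0 0" --pt "-0.009 0 0.001 0 0 0" --pt "-0.012 0 0.001 0 0 0" --pt "-0.014 0 0.001 0 0 0" --pt "-0.016 0 0.001 0 0 0" --pt "-0.018 0 0.001 0 0 0" --pt "-0.02 0 0.001 0 0 0" --pt "-0.022 0 0.001 0 0 0"

```text
time: 3.6
tool_pos: [0.5553, -0.0277, 0.0516]
ee_rot: [-0.119, 0.993, -0.0, -0.0]
force: [-1.4, -0.6, 0.7]
width: -0.003
gripper_force: 1.0
```

Call:
move_arm --pt "-0.0013 0 0 0 0 0" --pt "-0.0026 0 0 0 0 0" --pt "-0.004 0 0 0 0 0"

```text
time: 3.9
tool_pos: [0.5583, -0.027, 0.0516]
ee_rot: [-0.119, 0.993, -0.0, -0.0]
force: [-1.4, -0.7, 0.6]
width: -0.002
gripper_force: 0.9
```

Call:
move_arm --pt "-0.001 0 0 0 0 0" --pt "-0.002 0 0 0 0 0"

```text
time: 4.1
tool_pos: [0.5598, -0.0266, 0.0516]
ee_rot: [-0.119, 0.993, 0.0, -0.0]
force: [-1.6, 0.0, -0.3]
width: 0.005
gripper_force: 0.9
```

Call:
move_arm --pt "-0.001 0 0 0 0 0" --pt "-0.002 0 0 0 0 0"

```text
time: 4.3
tool_pos: [0.56, -0.0265, 0.0515]
ee_rot: [-0.119, 0.993, 0.0, -0.001]
force: [-6.6, -2.2, 3.3]
width: 0.0
gripper_force: 3.6
```

```bash
python3 - <<'E'
from meas import *
look()
im=capture('top'); cv2.imwrite('pics/t2.png',cv2.resize(im[125:225,180:335],None,fx=5,fy=5,interpolation=cv2.INTER_CUBIC))
E
```

```text
tcp L mm [-24.4  25.2  51.5] F [-6.6 -2.2  3.3]
```

Call:
move_arm --pt "-0.001 0 0 0 0 0" --pt "-0.002 0 0 0 0 0" --pt "-0.002 0 0 0 0 0"

```text
time: 4.7
tool_pos: [0.5602, -0.0265, 0.0514]
ee_rot: [-0.119, 0.993, -0.0, -0.002]
force: [-8.3, -1.7, 5.9]
width: 0.003
gripper_force: 4.9
```

Call:
move_arm --pt "0.015 0 0 0 0 0" --pt "0.025 0 -0.005 0 0 0" --pt "0.025 0 -0.05 0 0 0" --pt "0.025 -0.03 -0.09 0 0 0" --pt "-0.02 -0.08 -0.1 0 0 0" --pt "-0.05 -0.1 -0.1 0 0 0" --pt "-0.05 -0.1 -0.1 0 0 0"

```text
time: 5.4
tool_pos: [0.6204, -0.0923, 0.1277]
ee_rot: [-0.118, 0.993, -0.001, 0.002]
force: [-0.4, -0.2, 0.2]
width: -0.001
gripper_force: 0.0
```

```bash
python3 - <<'E'
from meas import *
m,im=look('w3'); np.savez('w3.npz',**m)
E
```

```text
tcp L mm [ 18.7 -53.  127.7] F [-0.4 -0.2  0.2]
```

View pics/w3.png

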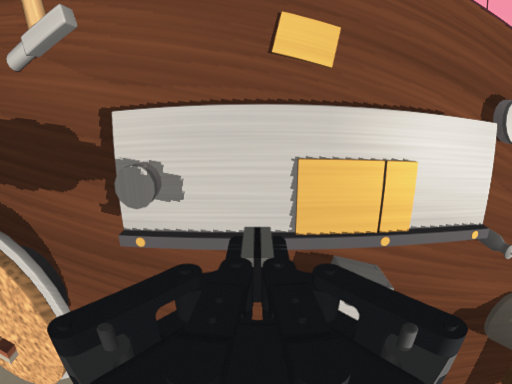

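The blank (corners (299,158), (417,161), (412,233), (295,233)) now lies along the fence. Its scribe is at about u=385 and the free end runs from (496,124) to (487,225). The tin at (138,185) is untouched.

```bash
cat >> meas.py <<'E'
def Lp(m,u,v,z):
    p=onz(m,u,v,z,True)[:2]-O; return np.array([p@e,p@d])*1e3
def edges(m,im):
    """scribe, blank front/near, free end in L mm from a wrist picture"""
    # rectify the ledge plane into L frame: 0.5 mm/px, x -60..50, y -60..215
    def rect(z):
        X,Y=np.meshgrid(np.arange(-60,50,.5),np.arange(-60,215,.5))
        W=np.stack([O[0]+(X*e[0]+Y*d[0])/1e3,O[1]+(X*e[1]+Y*d[1])/1e3,np.full(X.shape,z)],-1)
        q=R.from_quat(m['orientation']).inv().apply((W-m['position']).reshape(-1,3))
        q=q/np.linalg.norm(q,axis=1)[:,None]; th=np.arccos(-q[:,2]); k=th/np.hypot(q[:,0],q[:,1])
        u=m['cx']+m['fx']*k*q[:,0]; v=m['cy']-m['fy']*k*q[:,1]
        return cv2.remap(im,u.reshape(X.shape).astype(np.float32),v.reshape(X.shape).astype(np.float32),cv2.INTER_LINEAR)
    return rect(.055),rect(.05)
E
python3 - <<'E'
from meas import *
m=dict(np.load('w3.npz')); im=cv2.imread('pics/w3.png')
for n,u,v,z in(('rear near',297.5,158,.055),('front near',417.5,161,.055),('front far',412,233,.055),('rear far',295,233,.055),('scribe n',386,161,.055),('scribe f',380,232,.055),('free n',496.5,124,.05),('free f',487,225,.05)): print(n,np.round(Lp(m,u,v,z),1))
A,B=edges(m,im)
hs=cv2.cvtColor(A,cv2.COLOR_BGR2HSV); y=cv2.inRange(hs,(15,100,100),(35,255,255))
c=quad(cv2.morphologyEx(y,cv2.MORPH_CLOSE,np.ones((9,9)))); print(cv2.minAreaRect((c*.5-60).astype(np.float32)))
E
```

```text
rear near [-14.5 -22.7]
front near [-14.5  77.5]
front far [48.7 82.3]
rear far [ 45.1 -22.5]
scribe n [-13.5  48.2]
scribe f [46.3 50.2]
free n [-53. 172.]
free f [ 47.9 180.6]
((16.0, 27.75), (100.5, 61.0), 90.0)
```

Call:
move_arm --pt "0.003 0 0.05 0 0 0" --pt "0.003 0 0.08 0 0 0" --pt "0.003 0 0.095 0 0 0" --pt "0.003 0 0.1 0 0 0" --pt "0.003 0 0.1 0 0 0"

```text
time: 5.95
tool_pos: [0.6146, -0.0901, 0.052]
ee_rot: [-0.12, 0.993, 0.0, 0.0]
force: [0.5, -0.4, -0.0]
width: -0.004
gripper_force: 0.0
```

Call:
move_arm --pt "0 0.006 0 0 0 0" --pt "0 0.012 0 0 0 0" --pt "0 0.016 0 0 0 0" --pt "0 0.02 0 0 0 0" --pt "0 0.024 0 0 0 0" --pt "0 0.03 0 0 0 0" --pt "0 0.035 0 0 0 0"

```text
time: 6.65
tool_pos: [0.6086, -0.0651, 0.0518]
ee_rot: [-0.119, 0.993, -0.0, 0.0]
force: [0.3, -1.7, 1.1]
width: 0.0
gripper_force: 1.0
```

Call:
move_arm --pt "0 0.008 0 0 0 0" --pt "0 0.017 0 0 0 0" --pt "0 0.026 0 0 0 0" --pt "0 0.035 0 0 0 0" --pt "0 0.044 0 0 0 0" --pt "0 0.053 0 0 0 0" --pt "0 0.062 0 0 0 0" --pt "-0.001 0.071 0 0 0 0" --pt "-0.001 0.08 0 0 0 0" --pt "-0.001 0.089 0 0 0 0" --pt "-0.001 0.098 0 0 0 0" --pt "-0.001 0.106 0 0 0 0"

```text
time: 7.85
tool_pos: [0.5899, 0.0131, 0.0515]
ee_rot: [-0.119, 0.993, 0.0, -0.0]
force: [-0.6, -3.7, 1.1]
width: -0.0
gripper_force: 1.5
```

```bash
python3 - <<'E'
from meas import *
m,im=look('w4'); np.savez('w4.npz',**m)
E
```

```text
tcp L mm [14.  56.6 51.5] F [-0.6 -3.7  1.1]
```

View pics/w4.png

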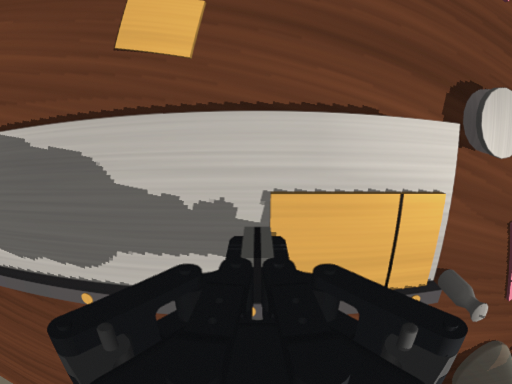

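The blank's near side runs from (271,193) to (444,193), with the scribe at (402,193) to (388,286). The free-end edge runs from (460,124) to about (434,283).

```bash
python3 - <<'E'
from meas import *
m=dict(np.load('w4.npz'))
for n,u,v,z in(('rear near',271,193.5,.055),('front near',444,193.5,.055),('front far',431,286,.055),('scribe n',402.5,193.5,.055),('scribe f',388,286,.055),('free n',460,124,.05),('free mid',451.5,190,.05),('free f',434.5,280,.05)): print(n,np.round(Lp(m,u,v,z),1))
E
```

```text
rear near [-13.9  64. ]
front near [-13.8 162.4]
front far [ 47.5 168.3]
scribe n [-13.9 134.2]
scribe f [ 43.5 135.5]
free n [-53.5 172.8]
free mid [-14.5 171.7]
free f [ 46.6 173.8]
```

Call:
move_arm --pt "0 0.007 0 0 0 0" --pt "0 0.014 0 0 0 0" --pt "0 0.02 0 0 0 0" --pt "0 0.026 0 0 0 0" --pt "0 0.032 0 0 0 0" --pt "0 0.036 0 0 0 0" --pt "0 0.04 0 0 0 0" --pt "0 0.042 0 0 0 0" --pt "0 0.042 0 0 0 0"

```text
time: 8.8
tool_pos: [0.583, 0.0436, 0.0517]
ee_rot: [-0.12, 0.993, 0.0, 0.0]
force: [0.6, 0.3, 0.7]
width: 0.004
gripper_force: 0.0
```

```bash
python3 - <<'E'
from meas import *
m,im=look('w5'); np.savez('w5.npz',**m)
v=cv2.resize(im[100:300,320:520],None,fx=3,fy=3,interpolation=cv2.INTER_CUBIC)
t=capture('top'); cv2.imwrite('pics/t5.png',t)
t=cv2.resize(t[140:210,195:265],(v.shape[0]*1,v.shape[0]),interpolation=cv2.INTER_CUBIC)[:, :]
o=np.hstack([v,t]); o=cv2.resize(o,(800,int(o.shape[0]*800/o.shape[1]))); print(v.shape,o.shape); cv2.imwrite('pics/c5.png',o)
E
```

```text
tcp L mm [14.5 87.8 51.7] F [0.6 0.3 0.7]
(600, 576, 3) (408, 800, 3)
```

View pics/c5.png

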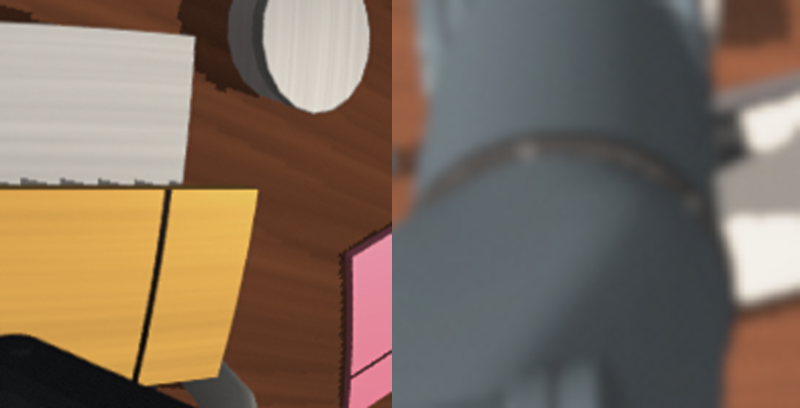

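Scribe is at about wrist pixel (402,193) and the end edge runs from (415.5,118.6) to (410,190), so the scribe is still short. I'll measure it sub-pixel.

```bash
cat >> meas.py <<'E'
def gap(m,im,vn,u0,u1,ws):
    """scribe vs end-edge in L mm. rows vn.. for scribe; edge rows above vn; search u0..u1, scribe half window ws (ua,ub)"""
    g=cv2.cvtColor(im,cv2.COLOR_BGR2GRAY).astype(float); r=im[:,:,2].astype(float); b=im[:,:,0].astype(float)
    S=[];E=[]
    for v in range(vn+3,vn+45,2):
        row=g[v,ws[0]:ws[1]]; base=np.median(row); w=np.clip(base-15-row,0,None)
        if w.sum()>10: S.append(Lp(m,ws[0]+(w*np.arange(len(w))).sum()/w.sum(),v,.055))
    for v in range(vn-60,vn-8,2):
        row=b[v,u0:u1]; k=np.argmin(np.diff(row)); 
        h=(row[max(k-4,0):k-1].mean()+row[k+3:k+6].mean())/2
        i=k-2+np.argmax(row[k-2:k+4]<h); f=(row[i-1]-h)/(row[i-1]-row[i]+1e-9)
        E.append(Lp(m,u0+i-1+f,v,.05))
    S,E=np.array(S),np.array(E)
    ps=np.polyfit(S[:,0],S[:,1],1); pe=np.polyfit(E[:,0],E[:,1],1)
    print('scribe slope deg',np.degrees(np.arctan(ps[0])).round(2),'edge slope',np.degrees(np.arctan(pe[0])).round(2),'n',len(S),len(E),'res',(S[:,1]-np.polyval(ps,S[:,0])).std().round(2),(E[:,1]-np.polyval(pe,E[:,0])).std().round(2))
    for x in(-14,0,15): print(x,'scribe',np.polyval(ps,x).round(2),'edge',np.polyval(pe,x).round(2),'gap',(np.polyval(pe,x)-np.polyval(ps,x)).round(2))
    print('edge mean',E.mean(0).round(2))
E
python3 - <<'E'
from meas import *
m=dict(np.load('w5.npz')); im=cv2.imread('pics/w5.png'); gap(m,im,193,395,425,(385,412))
for n,u,v,z in(('rear near',0,0,0),)[:0]: pass
E
```

```text
scribe slope deg 0.24 edge slope 0.02 n 21 26 res 0.04 0.07
-14 scribe 165.21 edge 172.16 gap 6.94
0 scribe 165.27 edge 172.16 gap 6.89
15 scribe 165.34 edge 172.17 gap 6.83
edge mean [-31.76 172.15]
```

Call:
move_arm --pt "0 0.002 0 0 0 0" --pt "0 0.004 0 0 0 0" --pt "0 0.006 0 0 0 0" --pt "0 0.007 0 0 0 0" --pt "0 0.007 0 0 0 0"

```text
time: 9.4
tool_pos: [0.5817, 0.0483, 0.0517]
ee_rot: [-0.119, 0.993, -0.0, 0.0]
force: [1.0, -1.3, 1.3]
width: 0.005
gripper_force: 0.6
```

```bash
python3 - <<'E'
from meas import *
m,im=look('w6'); np.savez('w6.npz',**m)
gap(m,im,193,388,418,(385,412))
E
```

```text
tcp L mm [14.4 92.7 51.7] F [ 1.  -1.3  1.3]
scribe slope deg 0.07 edge slope 0.05 n 21 26 res 0.04 0.05
-14 scribe 170.04 edge 172.17 gap 2.13
0 scribe 170.06 edge 172.18 gap 2.12
15 scribe 170.07 edge 172.19 gap 2.12
edge mean [-31.65 172.15]
```

Call:
move_arm --pt "0 0.001 0 0 0 0" --pt "0 0.002 0 0 0 0" --pt "0 0.0027 0 0 0 0" --pt "0 0.0027 0 0 0 0"

```text
time: 9.85
tool_pos: [0.5812, 0.0502, 0.0517]
ee_rot: [-0.119, 0.993, -0.0, 0.0]
force: [0.9, -1.9, 2.2]
width: -0.007
gripper_force: 0.9
```

```bash
python3 - <<'E'
from meas import *
m,im=look('w7')
gap(m,im,193,385,415,(385,412))
E
```

```text
tcp L mm [14.3 94.7 51.7] F [ 0.9 -1.9  2.2]
scribe slope deg 0.04 edge slope -0.06 n 21 26 res 0.04 0.06
-14 scribe 172.02 edge 172.13 gap 0.11
0 scribe 172.03 edge 172.12 gap 0.09
15 scribe 172.04 edge 172.1 gap 0.06
edge mean [-31.64 172.15]
```

Call:
move_arm --pt "0 -0.01 0 0 0 0" --pt "0 -0.025 0 0 0 0" --pt "0 -0.03 -0.04 0 0 0" --pt "0 -0.06 -0.09 0 0 0" --pt "0 -0.09 -0.12 0 0 0" --pt "0 -0.1 -0.12 0 0 0" --pt "0 -0.1 -0.12 0 0 0"

```text
time: 10.6
tool_pos: [0.5991, -0.025, 0.1418]
ee_rot: [-0.118, 0.993, -0.0, 0.0]
force: [-0.1, 0.1, 0.2]
width: -0.001
gripper_force: 0.0
```

```bash
python3 - <<'E'
from meas import *
m,im=look('w8'); np.savez('w8.npz',**m)
E
```

```text
tcp L mm [ 13.9  17.4 141.8] F [-0.1  0.1  0.2]
```

View pics/w8.png

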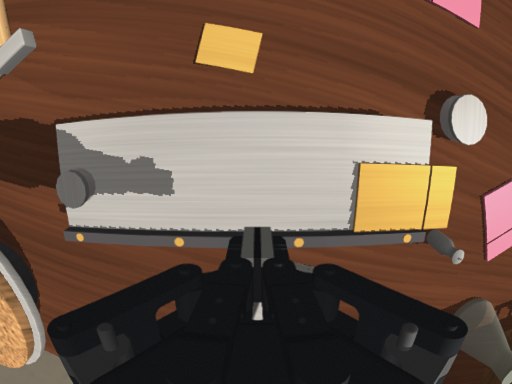

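The blank lies along the fence with its near side from (357,163) to (456,167), and the scribe at (431,165) is in line with the end edge at (431,160). The other objects are in place. One more numeric check of squareness:

```bash
python3 - <<'E'
from meas import *
m=dict(np.load('w8.npz')); im=cv2.imread('pics/w8.png')
gap(m,im,166,418,446,(418,440))
hs=cv2.cvtColor(im,cv2.COLOR_BGR2HSV); y=cv2.inRange(hs,(15,100,100),(35,255,255))
S=[];F=[];N=[]
g=im[:,:,0].astype(float)
for u in range(362,424,3):
    col=y[150:180,u]; S.append(Lp(m,u,150+np.argmax(col>0)-.5,.055))
    k=np.where(y[200:240,u]>0)[0]; F.append(Lp(m,u,200+k[k<36].max()+.5,.055))
for u in range(150,425,5):
    r=g[95:135,u]; N.append(Lp(m,u,95+np.argmax(np.diff(r))+.5,.05))
for n,a in(('near side',S),('far side',F),('ledge near',N)):
    a=np.array(a); p=np.polyfit(a[:,1],a[:,0],1); r=a[:,0]-np.polyval(p,a[:,1]); p=np.polyfit(a[abs(r)<1,1],a[abs(r)<1,0],1)
    print(n,'deg',np.degrees(p[0]).round(2),'x@120',np.polyval(p,120).round(2))
E
```

```text
scribe slope deg -0.02 edge slope 12.68 n 21 26 res 0.11 2.59
-14 scribe 172.1 edge 176.59 gap 4.49
0 scribe 172.1 edge 179.74 gap 7.65
15 scribe 172.09 edge 183.12 gap 11.03
edge mean [-43.68 169.92]
near side deg 0.21 x@120 -14.55
far side deg 0.47 x@120 46.07
ledge near deg 0.0 x@120 -54.0
```

```bash
python3 -c "
from station import *
print(hand_in())"
```

```text
the job is handed in; nothing more can be done
None
```

I handed the job in. The blank lies flat and square against the fence (long side within about 0.2°), its scribed line is within about 0.1 mm of the ledge's end edge by the wrist camera, and in the last view nothing else looked disturbed.

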